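# Tug the mould cassette, then turn it over

### The job

The mould cassette in the turn-over cradle is to be turned upside down. First make sure its latch really holds: with the cradle upright, tug the cassette firmly upward by its grip (clearly harder than its own weight); if it comes up, set it back down in its seat, turn the latch home and tug it again. Once it has held against a tug, turn the cradle fully over by its bar, so that the cassette hangs in it upside down, and let go, leaving the things around it alone.

Things in the scene. Friction and masses are not known exactly. Their poses are not given: they have to be found in the camera images.
- stand: fixed aluminium stand, 186 x 110 mm base plate with an upright at each end of its x axis (119 mm high, inner faces 83 mm from the centre); origin at the centre of its underside, x roughly away from the robot, y left, z up. The cradle's turning axis runs along x, 100 mm above the origin.
- cradle (a joint): angle of the steel cradle about the stand's turning axis: 0 upright (start, stop), 3.14 fully upside down (stop). The bar starts on the stand's -y side and goes up, over the top and down to the +y side as the angle grows. Nearly balanced, with friction (about 2 N at the bar): it stays where it is left.
- cradle_bar (a point): middle of the round steel bar (10 mm thick, 68 mm straight length along the stand's x) by which the cradle is turned; 85 mm from the turning axis, level with it at the start, 42 mm of free space between bar and cradle. The bar can turn between the fingers, so they may point down all the way round.
- cradle_seat (a point): point fixed in the cradle where cassette_mid lies when the cassette sits in its seat; axes are the cradle's (x along the turning axis, z out of the cradle's open side)
- cassette: loose aluminium mould cassette, block 90 x 66 x 30 mm with white-filled cavities, 0.24 to 0.36 kg, lying in the cradle with 1 mm sideways play. Its far (+x) tongue lies under a fixed lip, 5 mm above it; its near (-x) tongue, 16 mm wide, is held down only if the latch's dog is over it, else that end lifts out. Origin at the centre of its underside, axes like the cradle's.
- cassette_mid (a point): middle of the cassette, 15 mm above its underside
- cassette_tab (a point): centre of the grip on top of the cassette, a black round bar 10 mm thick and 40 mm long across the cassette (along its y) on a thin central stem, 22 mm above the top face, 7 mm from the cassette's middle towards the latch. Pulled up by it, a held cassette stops hard after at most 4 mm of play; an unheld one goes on rising under its weight alone.
- latch: turn latch at the cradle's near (-x) end, turning about the cradle's z; origin on its axis. Its dog, a steel finger 10 mm wide reaching 21 mm out, points along its own +x. Home (stop): its x is parallel to the stand's x, dog over the near tongue with 1.5 mm play. Fully open (stop): 1.22 rad anticlockwise of home seen from above. Starts anywhere from fully open to nearly home; stays where left (0.02 N m friction).
- latch_wing (a point): centre of the black bar-shaped thumb grip on top of the latch, 32 mm long along the latch's x (the dog's direction), 10 mm wide, 20 mm high, on the latch's axis, its centre 25 mm above the cassette's top face; axes are the latch's
- spacer: bystander: loose brass block 25 x 40 x 20 mm with a hole; origin under its centre
- timer: bystander: loose white square count-down timer 66 x 66 x 19 mm; origin under its centre
- dropper: bystander: loose amber dropper bottle, 44 mm across, 125 mm high; origin under its centre
Mind the look-alikes: they are no part of the job. Leave any blue look-alike of the cassette alone.

How it is judged (in metres and radians):
On the way, in this order (a step that is already met when the one before it is completed fails the run):
1. with the cradle upright, the cassette is pulled upward by the fingers against the latch (more than 2 N on the dog, which takes a tug of about 6 N) and stays in its seat (contact force between cassette and latch above 2 N and contact force between the fingers and cassette above 2 N and distance between cassette_mid and cradle_seat below 0.008 m and value of joint cradle below 0.15 rad), for 0.15 s.
2. the cradle is turned over with the cassette still in it (value of joint cradle above 2.97 rad and distance between cassette_mid and cradle_seat below 0.008 m), for 0.2 s.
At the end, for the whole second after the job is handed in: the cradle is upside down (within 10 degrees of its stop) and at rest, and the cassette hangs in its seat (its middle within 8 mm of the seated place) (all of step 2 and linear speed of cassette below 0.02 m/s); the robot touches nothing.
It fails at once if a bystander (brass block, timer or dropper bottle) is moved by more than 30 mm (distance of any of spacer, timer, dropper from where it was at the start of the episode above 0.03 m).
It also fails if it takes over 72 s, if anything falls off the work surface, if the arm or the gripper's body presses on something with over 40 N, if the wrist force passes 120 N, or if a joint passes its speed limit or range.

### The arm

A 6-joint arm with a two-finger parallel gripper is mounted at the origin on a cart in front of the work surface, level with it; the furniture and walls round the work are solid. World frame = base frame: x ahead of the robot, y to its left, z up, the work surface at z = 0. Lengths are in mm, angles in degrees, forces in N, time in s.
With the tool pointing down it reaches from about 350 to 850 mm from the base axis. Payload 8.1 kg.
Tool frame: the origin (TCP) lies where the fingers leave the gripper's body, on its centre line; the fingertips stand 73 mm ahead of it and the grasp point (between the pads) lies 54 mm ahead of it; z points along the fingers, y is the line along which they close (so a half turn about z gives the same grasp; the last joint's range is limited). The gripper opens to 85 mm and grips with 20 to 120 N. Pads are 22 mm wide; open, the fingers measure 114 mm over their backs; the gripper's body (76 mm by 85 mm) begins 54 mm behind the grasp point. The pads swing forward as they close: fully open they stand 13 mm farther back than shut.
Start: joints at [-78.404, 7.471, 85.268, -0, 87.261, -4.893], TCP at [170.326, -575.322, 303.892] pointing down, gripper open.
Joint ranges: [-169.43, 169.43], [-51.17, 129.36], [1.28, 143.12], [-76.62, 256.62], [0, 156.53], [-152.29, 152.29]. Speed limits (degrees/s): [136.94, 136.94, 159.86, 180, 180, 180].

### API

Orientations are given as [roll, pitch, yaw] about the fixed x, y, z axes, in that order (R = Rz(yaw) Ry(pitch) Rx(roll)).
In Python, from bench import sense, optics, r gives the robot as it stands.
- The arm moves only by the tool servo_tool, never from a script. Its argument "plan" is a list that holds one entry, the list of rows, each a list of 5 numbers: the shift along the world's x, y, z in m, then the turn about the world's z in degrees, then the finger opening in m, from 0 to 0.0854. A call has 1 to 10 rows; each row shifts and turns the commanded pose from where the row before left it; what a row does not reach is not made up. A row lasts 1/10 s, in which the tool goes at most 50 mm and 8.59 degrees, less where a joint would pass 70% of its speed; a pose out of reach is approached as far as the arm can. A call is refused whole if a number of a shift passes 0.05 or a number of a turn 8.59, either way. A call with a gripper value outside its range is refused whole. The fingers move at their own pace and stop on an object; "force" is the grip in N (left out, the last holds). Time passes only in rows, so rows that do not move let the fingers close. It gives the time, the measured TCP pose, the force, the opening and the grip force at its end, in the units of the state.
- sense(): the state, without advancing time (a new reading comes with each control period).
- optics.snapshot(name): name is "side" or "top"; returns a dict with "frame" (420x560x3 uint8, blue, green, red), "fx", "fy", "cx", "cy" (pixels), "cam_to_world" (4x4, takes a point from camera to world coordinates). Camera axes: x right, y down, z forward; pixel columns grow to the right and rows downward; lengths in mm; the calibration is good to about 2 mm. A picture is of the moment at which its call begins. There is no depth.
- r.hand_in(): hands the job in; it is judged then, once.
The state is a dict: "time": time; "joint_pos": joint angles; "qd": joint speeds; "joint_efforts": joint torques, N m; "tool_pos": TCP position; "tcp_rot": TCP orientation; "ft_force": force on the tool from outside, world axes, zero at the start; "wrist_torque": the same for the moment, N m; "finger_gap": finger opening in mm; "grip_force": force on a finger pad.
Only numpy, scipy, OpenCV 4.12 (cv2) and the standard library are available. Lean on these libraries where they do the work, as an engineer would, in place of code of your own. Each camera call takes 0.05 s, during which the arm holds its last target. There are 200 camera calls.

## Working session

There is one attempt and no reset: what is moved stays moved. The work goes in short steps, Python scripts to look and compute and a tool call to move; the robot and the scene stay as the last step left them, time stands still between calls to the robot, and variables do not carry over. Pictures are saved under pics/ and viewed, at most 10 in all, crops included, and the job is handed in when it is done.

Besides the shell and the picture viewer there is one more tool, called after "Call:" by a JSON object that holds its "fn" and its "kwargs", one argument or row to a line. servo_tool: Moves the arm, as the interface text tells. Its arguments: {"type":"object","properties":{"plan":{"type":"array"},"force":{"type":"number"}},"required":["plan"]}

```bash
mkdir -p pics; ls; cat > h.py <<'E'
import numpy as np, cv2
from bench import sense, optics, r
def snap(n,f):
    s=optics.snapshot(n); cv2.imwrite('pics/'+f,s['frame']); 
    np.savez('pics/'+f+'.npz',**s); return s
def ray(s,u,v):
    T=np.array(s['cam_to_world']); d=T[:3,:3]@np.array([(u-s['cx'])/s['fx'],(v-s['cy'])/s['fy'],1]); return T[:3,3],d
def at_z(s,u,v,z):
    o,d=ray(s,u,v); return o+d*(z-o[2])/d[2]
def proj(s,p):
    T=np.array(s['cam_to_world']); q=T[:3,:3].T@(np.array(p)-T[:3,3]); return s['fx']*q[0]/q[2]+s['cx'],s['fy']*q[1]/q[2]+s['cy']
E
python3 - <<'E'
from h import *
for n in('top','side'):
    s=snap(n,n+'1.png'); print(n,s['fx'],s['cx'],s['cy'],np.round(s['cam_to_world'],3).tolist())
st=sense();print(st)
E
```

```text
pics
top 420.11342730111045 283.233122876238 208.06802538797913 [[-0.004, -0.981, 0.193, 307.159], [-1.0, 0.001, -0.016, 69.776], [0.016, -0.193, -0.981, 1323.504], [0.0, 0.0, 0.0, 1.0]]
side 542.6410800956544 272.8888348243626 219.386181796357 [[0.994, -0.074, 0.084, 423.628], [-0.111, -0.591, 0.799, -1099.954], [-0.009, -0.804, -0.595, 949.518], [0.0, 0.0, 0.0, 1.0]]
{'time': 0.1, 'joint_pos': array([-7.84042111e+01,  7.51205431e+00,  8.53229848e+01, -4.00943055e-04,
        8.72581437e+01, -4.89243555e+00]), 'qd': array([-0.09487755, -0.07504233, -0.10374406, -0.02027166, -0.03274483,
       -0.06246975]), 'joint_efforts': array([ 5.46700248e-04, -5.70952713e+01, -5.01940835e+01, -2.14245238e-04,
        8.07494478e-03, -3.59761202e-05]), 'tool_pos': array([ 170.24498196, -574.96976536,  302.93645043]), 'tcp_rot': array([-1.79907123e+02, -7.54813177e-03,  1.64882378e+01]), 'ft_force': array([-0.21483898,  0.45102392, -0.3885697 ]), 'wrist_torque': array([-0.01524521, -0.03510283, -0.02203986]), 'grip_force': 0.0, 'finger_gap': 85.18857108737144}
```

View pics/top1.png

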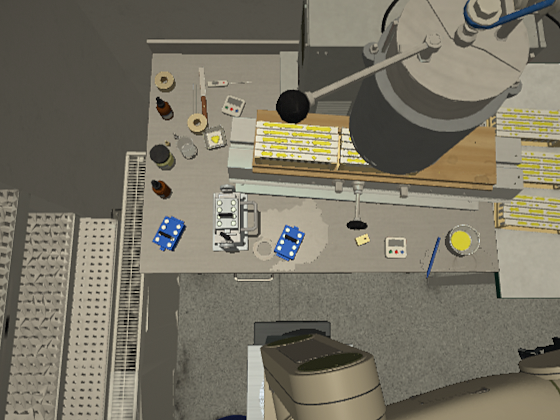

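View pics/side1.png

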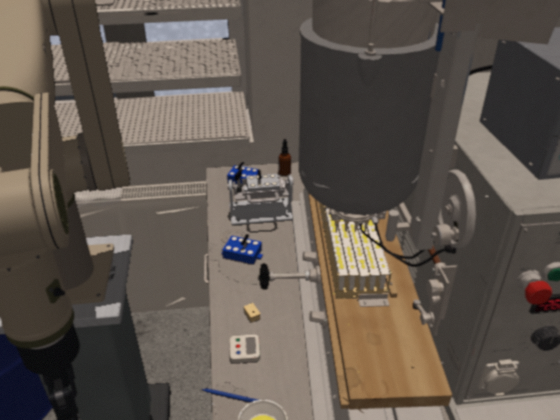

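The top view shows the stand with the grey cassette at about (229,215), its cradle bar on the right (-y) at about (251,217), and blue look-alikes at (168,234) and (288,242). The cassette meant is the grey one in the stand. The spacer is at (362,240), the timer at (396,247) and the nearest amber dropper at (161,188). I'll confirm with one enlarged crop.

```bash
python3 - <<'E'
import cv2,numpy as np
a=cv2.imread('pics/top1.png')[175:260,195:275]; b=cv2.imread('pics/side1.png')[155:235,215:305]
a=cv2.resize(a,(560,595),interpolation=cv2.INTER_CUBIC)[:, :]
cv2.imwrite('pics/c1.png',a)
cv2.imwrite('pics/c2.png',cv2.resize(b,None,fx=7,fy=7,interpolation=cv2.INTER_CUBIC))
E
```

```text
(no output)
```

View pics/c1.png

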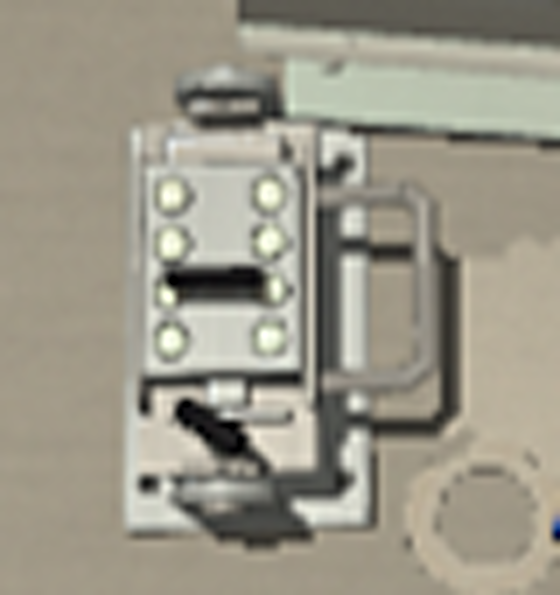

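View pics/c2.png

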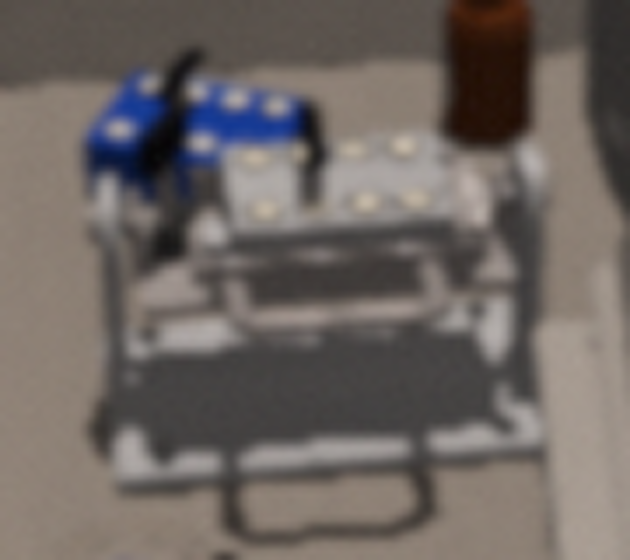

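The crops confirm it: the grey cassette's tab centre is at top pixel (225.6,215). The latch wing at (225,235.7) points about 55° anticlockwise of home, so it is clearly open. The cradle bar is at (255.5,215.5), seen from the side at (263,199.6).

```bash
cat >> h.py <<'E'
def tri(s1,p1,s2,p2):
    A=[];b=[]
    for s,p in((s1,p1),(s2,p2)):
        o,d=ray(s,*p); d=d/np.linalg.norm(d); M=np.eye(3)-np.outer(d,d); A.append(M); b.append(M@o)
    return np.linalg.lstsq(np.vstack(A),np.hstack(b),rcond=None)[0]
E
python3 - <<'E'
from h import *
t=np.load('pics/top1.png.npz'); s=np.load('pics/side1.png.npz')
T=lambda x,y:(195+x/7-.43,175+y/7-.43); S=lambda x,y:(215+x/7-.43,155+y/7-.43)
p=lambda n,v:print(n,np.round(v,1))
p('tab',tri(t,T(214,282),s,S(312,140)))
p('bar',tri(t,T(423,285),s,S(338,314))); p('barz',at_z(t,*T(423,285),100))
for c in((130,130),(125,530),(372,525),(366,130)): p('plate',at_z(t,*T(*c),8))
p('far upr',at_z(t,*T(222,75),119));p('near upr',at_z(t,*T(225,490),119))
for z in(120,130,140,150): p('tab z',at_z(t,*T(214,282),z)); p('wing',[at_z(t,*T(*c),z) for c in((210,425),(180,403),(240,445))])
# cassette top corners
for z in (110,120): p('cas',[at_z(t,*T(*c),z) for c in((147,165),(300,165),(147,378),(300,378))])
p('cas tri holes',[tri(t,T(172,195),s,S(352,148)),tri(t,T(268,195),s,S(414,200))])
E
```

```text
tab [523.3 217.5 130.9]
bar [526.1 133.  102.4]
barz [526.7 133.2 100. ]
plate [615.5 272.6   8. ]
plate [432.4 269.7   8. ]
plate [434.3 159.7   8. ]
plate [615.4 164.7   8. ]
far upr [613.2 217.5 119. ]
near upr [438.1 212.5 119. ]
tab z [524.5 218.8 120. ]
wing [[464.8 219.1 120. ]
 [473.9 231.6 120. ]
 [456.5 206.6 120. ]]
tab z [522.7 217.5 130. ]
wing [[463.5 217.8 130. ]
 [472.5 230.3 130. ]
 [455.2 205.5 130. ]]
tab z [520.9 216.3 140. ]
wing [[462.1 216.6 140. ]
 [471.1 228.9 140. ]
 [454.  204.3 140. ]]
tab z [519.1 215.1 150. ]
wing [[460.8 215.3 150. ]
 [469.7 227.6 150. ]
 [452.7 203.2 150. ]]
cas [[576.4 249.3 110. ]
 [576.4 184.9 110. ]
 [485.8 246.9 110. ]
 [485.7 183.4 110. ]]
cas [[574.2 247.8 120. ]
 [574.2 184.  120. ]
 [484.3 245.4 120. ]
 [484.2 182.5 120. ]]
cas tri holes [[551.9 236.8 116.3]
 [563.4 198.  111.2]]
```

Call:
{"fn": "servo_tool", "kwargs": {
  "plan": [
    [[0.023,0.039,0,7.5,0.04],[0.023,0.039,0,7.5,0.04],[0.023,0.039,0,7.5,0.04],[0.023,0.039,0,7.5,0.04],[0.023,0.039,0,7.5,0.04],[0.023,0.039,0,7.5,0.04],[0.023,0.039,0,7.5,0.04],[0.013,0.043,0,7.5,0.04],[0.013,0.043,0,7.5,0.04],[0.013,0.043,0,7.3,0.04]]
  ],
  "force": 40
}}

```text
time: 1.1
tool_pos: [370.3, -171.5, 303.6]
tcp_rot: [-180.0, -0.0, 91.6]
ft_force: [1.1, 0.2, 0.6]
finger_gap: 39.8
grip_force: 0.0
```

Call:
{"fn": "servo_tool", "kwargs": {
  "plan": [
    [[0.013,0.043,0,0,0.04],[0.013,0.043,0,0,0.04],[0.013,0.043,0,0,0.04],[0.013,0.043,0,0,0.04],[0.017,0.036,0,0,0.04],[0.017,0.036,0,0,0.04],[0.017,0.036,0,0,0.04],[0.017,0.036,0,0,0.04],[0.017,0.03,0,0,0.04],[0,0,0,0,0.04]]
  ]
}}

```text
time: 2.1
tool_pos: [507.9, 175.9, 302.7]
tcp_rot: [-179.9, -0.0, 91.5]
ft_force: [0.1, -0.3, 0.2]
finger_gap: 39.8
grip_force: 0.0
```

Call:
{"fn": "servo_tool", "kwargs": {
  "plan": [
    [[0.008,0.02,-0.02,0,0.04],[0.007,0.021,-0.02,0,0.04],[0,0,-0.03,0,0.04],[0,0,-0.015,0,0.04],[0,0,0,0,0.04]]
  ]
}}

```text
time: 2.6
tool_pos: [520.4, 212.6, 215.6]
tcp_rot: [-179.7, 0.1, 91.3]
ft_force: [0.5, -0.5, 0.2]
finger_gap: 40.2
grip_force: 0.0
```

```bash
python3 - <<'E'
from h import *
import cv2
print(sense()['tool_pos'],sense()['tcp_rot'])
a=snap('top','t2.png')['frame'][165:260,180:290]; b=snap('side','s2.png')['frame'][120:220,205:315]
A=cv2.resize(a,None,fx=5,fy=5,interpolation=cv2.INTER_CUBIC)
cv2.imwrite('pics/c3.png',cv2.resize(b,None,fx=5.5,fy=5.5,interpolation=cv2.INTER_CUBIC)); cv2.imwrite('pics/c4.png',A)
E
```

```text
[520.4346355  212.59576714 215.64145565] [-1.79662878e+02  1.09771325e-01  9.12732106e+01]
```

View pics/c3.png

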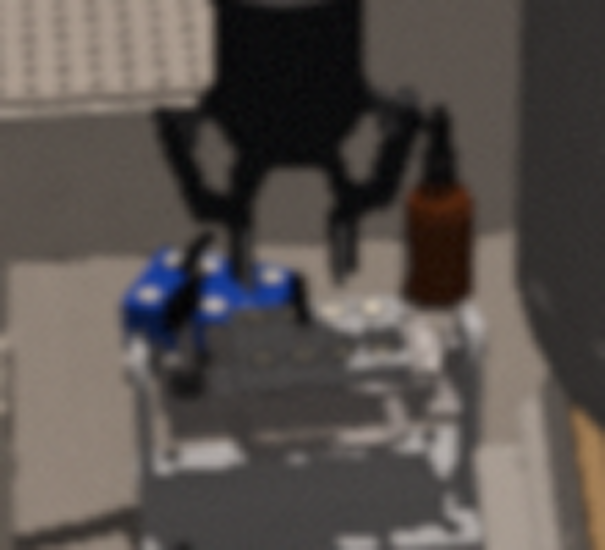

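The side view shows the open fingers (242 and 345, 260) straddling the tab at (300,300), about 2–3 mm short in x. I'll correct that, lower and close.

Call:
{"fn": "servo_tool", "kwargs": {
  "plan": [
    [[0.0025,0.0045,-0.014,0,0.04],[0,0,-0.013,0,0.04],[0,0,0,0,0.04],[0,0,0,0,0.0],[0,0,0,0,0.0],[0,0,0,0,0.0],[0,0,0,0,0.0]]
  ],
  "force": 50
}}

```text
time: 3.4
tool_pos: [525.1, 218.2, 192.4]
tcp_rot: [180.0, -0.0, 91.3]
ft_force: [-0.1, -0.4, 0.7]
finger_gap: 7.8
grip_force: 48.7
```

Call:
{"fn": "servo_tool", "kwargs": {
  "plan": [
    [[0,0,0,0,0.0],[0,0,0,0,0.0]]
  ]
}}

```text
time: 3.6
tool_pos: [525.1, 218.2, 192.4]
tcp_rot: [180.0, -0.0, 91.3]
ft_force: [-0.8, -0.3, 3.3]
finger_gap: 8.2
grip_force: 48.9
```

Call:
{"fn": "servo_tool", "kwargs": {
  "plan": [
    [[0,0,0.001,0,0.0],[0,0,0.001,0,0.0],[0,0,0.001,0,0.0],[0,0,0.001,0,0.0],[0,0,0,0,0.0]]
  ]
}}

```text
time: 4.1
tool_pos: [524.8, 218.2, 195.8]
tcp_rot: [-180.0, 0.0, 91.3]
ft_force: [-0.2, -0.6, -4.0]
finger_gap: 7.9
grip_force: 48.7
```

Call:
{"fn": "servo_tool", "kwargs": {
  "plan": [
    [[0,0,0.001,0,0.0],[0,0,0.001,0,0.0],[0,0,0.001,0,0.0],[0,0,0.001,0,0.0],[0,0,0,0,0.0]]
  ]
}}

```text
time: 4.6
tool_pos: [524.8, 218.1, 199.7]
tcp_rot: [-180.0, 0.0, 91.3]
ft_force: [1.9, -0.2, -6.7]
finger_gap: 8.0
grip_force: 48.9
```

It rose 7 mm at only about weight-level force, so the latch does not hold, which matches the open latch in the picture. Setting it back down.

Call:
{"fn": "servo_tool", "kwargs": {
  "plan": [
    [[0,0,-0.002,0,0.0],[0,0,-0.002,0,0.0],[0,0,-0.002,0,0.0],[0,0,-0.001,0,0.0],[0,0,-0.001,0,0.0],[0,0,0,0,0.0],[0,0,0,0,0.03],[0,0,0,0,0.03],[0,0,0,0,0.03],[0,0,0,0,0.03]]
  ]
}}

```text
time: 5.6
tool_pos: [524.5, 218.1, 191.4]
tcp_rot: [-179.9, 0.0, 91.3]
ft_force: [-0.2, 0.0, 0.2]
finger_gap: 29.9
grip_force: 0.0
```

Call:
{"fn": "servo_tool", "kwargs": {
  "plan": [
    [[0,0,0.025,0,0.03],[0,0,0.025,0,0.03],[-0.03,0,0.0,0,0.03],[-0.03,0,0,0,0.03],[-0.02,0,0,0,0.03],[-0.03,-0.03,0.01,0,0.03],[0,-0.04,0,0,0.03],[0,-0.05,0,0,0.03],[0,-0.05,0,0,0.03],[0,0,0,0,0.03]]
  ]
}}

```text
time: 6.6
tool_pos: [414.7, 43.0, 251.9]
tcp_rot: [180.0, 0.1, 90.9]
ft_force: [0.5, 0.9, -1.5]
finger_gap: 30.2
grip_force: 0.0
```

```bash
python3 - <<'E'
from h import *
a=snap('top','t3.png')['frame'][175:260,195:275]; b=snap('side','s3.png')['frame'][155:220,215:305]
A=cv2.resize(a,None,fx=5,fy=5,interpolation=cv2.INTER_CUBIC);B=cv2.resize(b,None,fx=4,fy=4,interpolation=cv2.INTER_CUBIC)
o=np.zeros((425,760,3),np.uint8); o[:,:400]=A; o[:260,400:]=B; cv2.imwrite('pics/c5.png',o)
print(sense()['tool_pos'])
E
```

```text
[414.8231167   46.98265218 251.83572224]
```

View pics/c5.png

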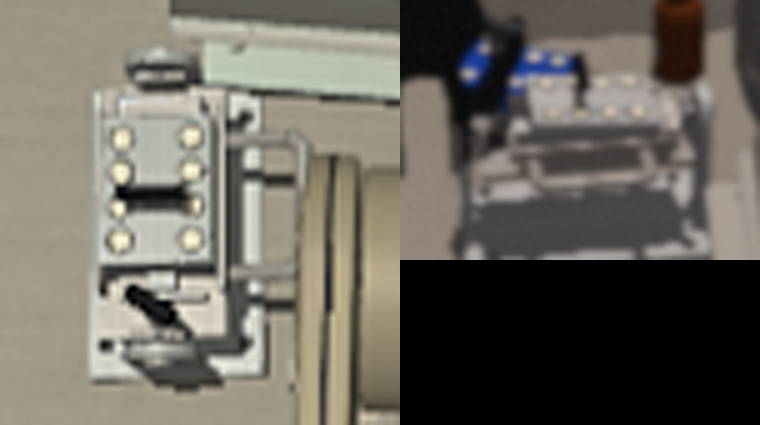

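```bash
python3 - <<'E'
from h import *
a=cv2.imread('pics/top1.png',0).astype(np.float32);b=cv2.imread('pics/t3.png',0).astype(np.float32)
def sh(r0,r1,c0,c1,m=3):
    T=cv2.resize(a[r0:r1,c0:c1],None,fx=8,fy=8,interpolation=cv2.INTER_CUBIC);B=cv2.resize(b[r0-m:r1+m,c0-m:c1+m],None,fx=8,fy=8,interpolation=cv2.INTER_CUBIC)
    R=cv2.matchTemplate(B,T,cv2.TM_CCOEFF_NORMED);_,v,_,l=cv2.minMaxLoc(R);return (l[0]/8-m,l[1]/8-m,v)
print('cass',sh(199,227,215,238),'far holes',sh(199,212,215,238),'near',sh(212,228,215,238),'wing',sh(230,241,219,233),'stand',sh(240,255,211,250))
E
```

```text
cass (-0.25, -0.75, 0.9101832509040833) far holes (-0.25, -0.375, 0.763882040977478) near (-0.375, -0.875, 0.9345377683639526) wing (0.0, 0.0, 0.9948955178260803) stand (0.0, 0.0, 0.9993845820426941)
```

```bash
python3 - <<'E'
from h import *
def f(A,B,reg,m=3):
    a=cv2.imread(A,0).astype(np.float32);b=cv2.imread(B,0).astype(np.float32)
    r0,r1,c0,c1=reg
    T=cv2.resize(a[r0:r1,c0:c1],None,fx=8,fy=8,interpolation=cv2.INTER_CUBIC);Bb=cv2.resize(b[r0-m:r1+m,c0-m:c1+m],None,fx=8,fy=8,interpolation=cv2.INTER_CUBIC)
    R=cv2.matchTemplate(Bb,T,cv2.TM_CCOEFF_NORMED);_,v,_,l=cv2.minMaxLoc(R);return (l[0]/8-m,l[1]/8-m,round(float(v),3))
S=('pics/side1.png','pics/s3.png')
print('side near',f(*S,(178,190,245,258)),'far',f(*S,(174,188,262,277)),'tab',f(*S,(168,184,256,264)),'cradle',f(*S,(192,204,246,280)))
s=np.load('pics/s3.png.npz');t=np.load('pics/t3.png.npz')
p=np.array([523,217,110]);
for d in((2,0,0),(0,1,0),(0,0,3)): print(d,np.subtract(proj(t,p+d),proj(t,p)),np.subtract(proj(s,p+d),proj(s,p)))
a=cv2.imread('pics/s3.png')[160:210,235:290];cv2.imwrite('pics/c6.png',cv2.resize(a,None,fx=10,fy=10,interpolation=cv2.INTER_CUBIC))
E
```

```text
side near (0.0, -1.625, 0.958) far (0.25, -0.625, 0.943) tab (0.625, -1.5, 0.973) cradle (0.0, 0.0, 0.997)
(2, 0, 0) [ 0.01500194 -0.67259608] [ 0.69252992 -0.04720564]
(0, 1, 0) [-0.3423234   0.00051496] [-0.03158942 -0.18559552]
(0, 0, 3) [-0.12087727 -0.17974667] [-0.02579508 -0.88327283]
```

View pics/c6.png

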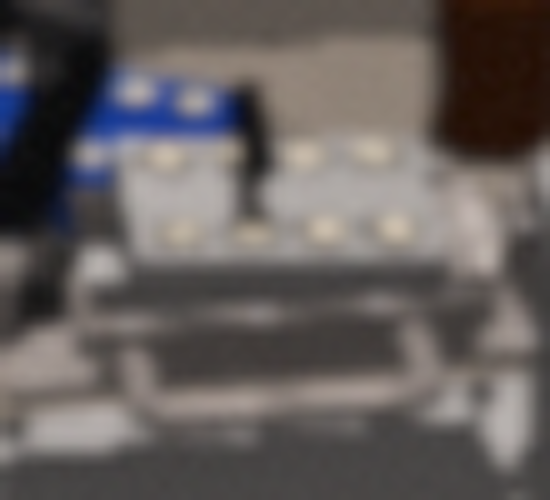

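The cassette is not fully seated: in the side view its near end (120–140, 250 in the crop) sits about 4–5 mm high, and it has moved about 1–2 mm in +x. My grip at x 525 pulled it off its play. I'll regrip at about 523.5 and press it down.

Call:
{"fn": "servo_tool", "kwargs": {
  "plan": [
    [[0.018,0.034,0,0,0.03],[0.018,0.034,0,0,0.03],[0.018,0.034,0,0,0.03],[0.018,0.034,0,0,0.03],[0.018,0.034,0,0,0.03],[0.0185,0.001,-0.01,0,0.03],[0,0,-0.025,0,0.03],[0,0,0,0,0.03]]
  ],
  "force": 25
}}

```text
time: 7.5
tool_pos: [520.8, 220.8, 212.5]
tcp_rot: [-179.6, 0.1, 91.5]
ft_force: [-0.5, -0.5, -0.1]
finger_gap: 30.1
grip_force: 0.0
```

Call:
{"fn": "servo_tool", "kwargs": {
  "plan": [
    [[0,-0.002,-0.01,0,0.03],[0,0,-0.007,0,0.03],[0,0,0,0,0.03],[0,0,0,0,0.03]]
  ]
}}

```text
time: 7.9
tool_pos: [523.4, 217.1, 200.4]
tcp_rot: [180.0, -0.0, 91.3]
ft_force: [-0.8, 0.5, 0.2]
finger_gap: 29.9
grip_force: 0.0
```

Call:
{"fn": "servo_tool", "kwargs": {
  "plan": [
    [[0,0.001,-0.005,0,0.03],[0,0,0,0,0.03],[0,0,0,0,0],[0,0,0,0,0],[0,0,0,0,0],[0,0,0,0,0]]
  ]
}}

```text
time: 8.5
tool_pos: [523.8, 218.1, 195.3]
tcp_rot: [179.9, -0.0, 91.3]
ft_force: [3.7, 0.3, -1.1]
finger_gap: 9.0
grip_force: 25.1
```

Call:
{"fn": "servo_tool", "kwargs": {
  "plan": [
    [[0,0,-0.002,0,0],[0,0,-0.002,0,0],[0,0,0,0,0]]
  ]
}}

```text
time: 8.8
tool_pos: [524.1, 218.4, 194.8]
tcp_rot: [179.9, -0.0, 91.3]
ft_force: [-10.4, -5.7, 25.7]
finger_gap: 8.9
grip_force: 27.4
```

Call:
{"fn": "servo_tool", "kwargs": {
  "plan": [
    [[0,0,0.003,0,0],[-0.001,-0.0005,0,0,0],[-0.0005,0,0,0,0],[0,0,-0.001,0,0],[0,0,-0.001,0,0],[0,0,0,0,0]]
  ]
}}

```text
time: 9.4
tool_pos: [523.6, 218.0, 195.0]
tcp_rot: [179.7, -0.1, 91.3]
ft_force: [0.2, -2.8, 16.8]
finger_gap: 9.1
grip_force: 26.6
```

```bash
cat >> h.py <<'E'
def match(A,B,reg,m=3):
    a=cv2.imread(A,0).astype(np.float32);b=cv2.imread(B,0).astype(np.float32)
    r0,r1,c0,c1=reg
    T=cv2.resize(a[r0:r1,c0:c1],None,fx=8,fy=8,interpolation=cv2.INTER_CUBIC);Bb=cv2.resize(b[r0-m:r1+m,c0-m:c1+m],None,fx=8,fy=8,interpolation=cv2.INTER_CUBIC)
    R=cv2.matchTemplate(Bb,T,cv2.TM_CCOEFF_NORMED);_,v,_,l=cv2.minMaxLoc(R);return (l[0]/8-m,l[1]/8-m,round(float(v),3))
E
python3 - <<'E'
from h import *
snap('side','s4.png')
for A in('pics/side1.png','pics/s3.png'):
  print(A,[(n,match(A,'pics/s4.png',q)) for n,q in dict(near=(178,190,245,258),nearlow=(182,194,243,256),far=(176,190,266,277),tab=(176,184,256,264),cradle=(192,204,246,280)).items()])
a=np.hstack([cv2.imread(f)[160:206,232:288] for f in('pics/side1.png','pics/s4.png')]);cv2.imwrite('pics/c7.png',cv2.resize(a,None,fx=7,fy=7,interpolation=cv2.INTER_CUBIC))
E
```

```text
pics/side1.png [('near', (-1.125, 0.25, 0.597)), ('nearlow', (-0.25, 0.375, 0.474)), ('far', (3.0, 3.0, 0.372)), ('tab', (-0.25, -3.0, 0.643)), ('cradle', (-0.125, -0.125, 0.688))]
pics/s3.png [('near', (-1.375, 1.25, 0.487)), ('nearlow', (-0.25, 1.75, 0.379)), ('far', (3.0, 3.0, 0.351)), ('tab', (-0.375, -3.0, 0.717)), ('cradle', (-0.125, -0.125, 0.684))]
```

View pics/c7.png

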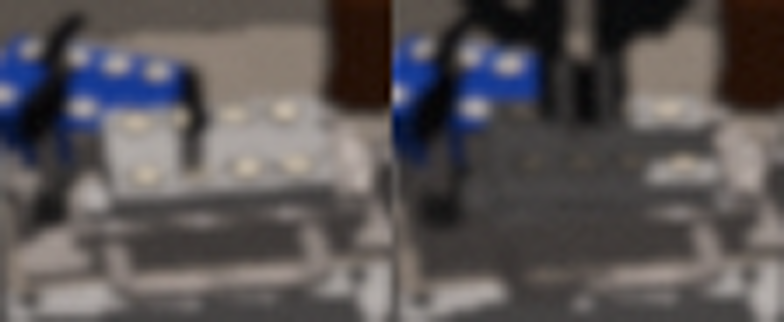

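The front-row holes show the near end still about 6 mm high. My explanation is that, at 54° open, the dog's corner just reaches the tongue's edge, and the tongue slid past it and now rests on the dog. I'll let go, open the latch fully so it drops, then turn it home.

Call:
{"fn": "servo_tool", "kwargs": {
  "plan": [
    [[0,0,0.003,0,0.025],[0,0,0,0,0.025],[0,0,0,0,0.025],[0,0,0.03,0,0.025],[-0.01,0,0.02,-7.2,0.025],[-0.02,0,0,-7.2,0.025],[-0.02,0,0,-7.2,0.025],[-0.01,0,0,-7.2,0.025],[0,0,0,-7.2,0.025],[0,0,0,0,0.025]]
  ],
  "force": 30
}}

```text
time: 10.45
tool_pos: [461.1, 217.7, 244.2]
tcp_rot: [-179.9, 0.1, 55.2]
ft_force: [0.5, 0.3, 0.3]
finger_gap: 24.8
grip_force: 0.0
```

Call:
{"fn": "servo_tool", "kwargs": {
  "plan": [
    [[0,0,0,0,0.025],[0,0,-0.02,0,0.025],[0,0,0,0,0.025]]
  ]
}}

```text
time: 10.75
tool_pos: [460.6, 217.2, 222.2]
tcp_rot: [-179.8, 0.2, 55.4]
ft_force: [-0.2, -0.5, -0.0]
finger_gap: 25.0
grip_force: 0.0
```

```bash
python3 - <<'E'
from h import *
s=sense();print(s['tool_pos'],s['tcp_rot'])
S=snap('side','s5.png')
for z in(130,134,138):print(z,proj(S,(463.2,217.4,z)))
p=s['tool_pos'];print('tips',proj(S,p-[0,0,73]))
a=cv2.imread('pics/s5.png')[145:205,220:290];cv2.imwrite('pics/c8.png',cv2.resize(a,None,fx=8,fy=8,interpolation=cv2.INTER_CUBIC))
E
```

```text
[460.62306003 217.15354638 222.17597797] [-179.84207288    0.21341056   55.44530146]
130 (np.float64(237.83786232879663), np.float64(176.33284346116056))
134 (np.float64(237.7704712397034), np.float64(175.1349122962277))
138 (np.float64(237.7028716756889), np.float64(173.9332753207989))
tips (np.float64(236.6060742184024), np.float64(170.66189452977727))
```

View pics/c8.png

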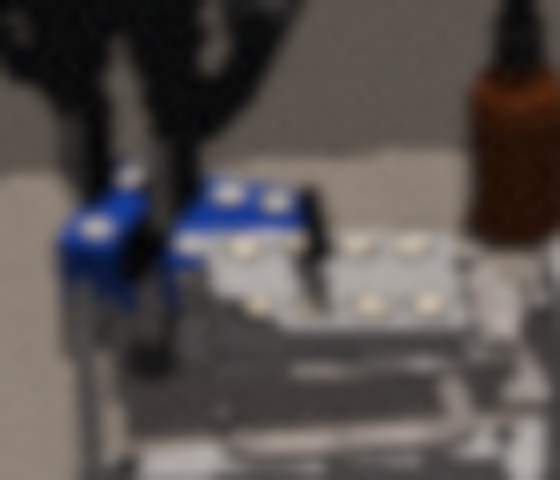

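The front-row holes are still about 6 mm high at the near end. The wing is at crop (143,245), between the fingers and about 2.5 mm further in x. Next I grip it and open it to the stop.

Call:
{"fn": "servo_tool", "kwargs": {
  "plan": [
    [[0.0025,0,-0.013,0,0.025],[0,0,-0.013,0,0.025],[0,0,0,0,0.025],[0,0,0,0,0],[0,0,0,0,0],[0,0,0,0,0],[0,0,0,0,0]]
  ]
}}

```text
time: 11.5
tool_pos: [464.2, 217.4, 198.5]
tcp_rot: [180.0, 0.0, 55.3]
ft_force: [3.0, -2.3, -8.7]
finger_gap: 9.4
grip_force: 32.1
```

Call:
{"fn": "servo_tool", "kwargs": {
  "plan": [
    [[0,0,0,4,0],[0,0,0,4,0],[0,0,0,4,0],[0,0,0,3,0],[0,0,0,0,0]]
  ]
}}

```text
time: 12.0
tool_pos: [464.1, 217.4, 198.4]
tcp_rot: [-180.0, 0.0, 70.3]
ft_force: [2.4, -1.8, -9.6]
finger_gap: 9.6
grip_force: 32.0
```

```bash
cat >> h.py <<'E'
def holes(f):
    g=cv2.imread(f)[165:195,245:285]; G=cv2.resize(g,None,fx=6,fy=6,interpolation=cv2.INTER_CUBIC).astype(int)
    m=(G.min(2)>0)&(G[:,:,2]-G[:,:,0]>18)&(G[:,:,2]>150)
    n,_,st,c=cv2.connectedComponentsWithStats(m.astype(np.uint8))
    return [tuple(np.round([245+x/6,165+y/6],1))+(int(s[4]),) for (x,y),s in list(zip(c,st))[1:] if 20<s[4]<1500]
E
python3 - <<'E'
from h import *
snap('side','s6.png')
for f in('side1','s3','s5','s6'):print(f,holes('pics/%s.png'%f))
print([match('pics/s5.png','pics/s6.png',q) for q in((178,187,250,275),(171,180,260,274),(192,204,246,280))])
E
```

```text
side1 [(np.float64(272.5), np.float64(175.6), 404), (np.float64(265.4), np.float64(176.1), 343), (np.float64(251.5), np.float64(177.7), 263), (np.float64(282.6), np.float64(179.9), 110), (np.float64(274.3), np.float64(183.3), 345), (np.float64(267.3), np.float64(183.9), 345), (np.float64(252.8), np.float64(185.0), 326)]
s3 [(np.float64(265.6), np.float64(175.0), 445), (np.float64(272.3), np.float64(174.5), 552), (np.float64(251.5), np.float64(175.9), 252), (np.float64(257.5), np.float64(175.3), 54), (np.float64(282.9), np.float64(179.5), 108), (np.float64(274.5), np.float64(182.9), 348), (np.float64(267.5), np.float64(183.0), 340), (np.float64(253.1), np.float64(183.2), 292), (np.float64(260.3), np.float64(183.5), 202)]
s5 [(np.float64(264.6), np.float64(174.9), 452), (np.float64(271.4), np.float64(175.1), 375), (np.float64(250.5), np.float64(176.2), 231), (np.float64(281.8), np.float64(178.9), 71), (np.float64(273.5), np.float64(182.9), 343), (np.float64(266.3), np.float64(183.1), 335), (np.float64(252.5), np.float64(182.9), 152)]
s6 [(np.float64(265.1), np.float64(175.0), 390), (np.float64(271.8), np.float64(174.9), 424), (np.float64(250.8), np.float64(176.2), 228), (np.float64(280.5), np.float64(178.6), 27), (np.float64(282.6), np.float64(179.1), 108), (np.float64(266.7), np.float64(183.0), 306), (np.float64(273.6), np.float64(182.9), 310)]
[(0.375, -0.875, 0.798), (0.25, -0.125, 0.985), (-0.125, -0.125, 0.958)]
```

Call:
{"fn": "servo_tool", "kwargs": {
  "plan": [
    [[0,0,0,0,0.025],[0,0,0,0,0.025],[0,0,0.03,0,0.025],[0,0,0.02,7,0.025],[0.02,0,0,7,0.03],[0.02,0,0,7,0.03],[0.02,0.0005,0,0,0.03],[-0.0005,0,0,0,0.03],[0,0,0,0,0.03],[0,0,-0.02,0,0.03]]
  ],
  "force": 25
}}

```text
time: 13.05
tool_pos: [525.1, 219.0, 232.3]
tcp_rot: [179.7, -0.1, 91.3]
ft_force: [0.5, -0.3, 0.9]
finger_gap: 29.9
grip_force: 0.0
```

Call:
{"fn": "servo_tool", "kwargs": {
  "plan": [
    [[0,0,-0.02,0,0.03],[0,0,-0.012,0,0.03],[0,0,0,0,0.03],[0,0,0,0,0.03]]
  ]
}}

```text
time: 13.45
tool_pos: [523.7, 218.3, 197.4]
tcp_rot: [180.0, -0.0, 91.3]
ft_force: [0.4, 0.3, 0.4]
finger_gap: 29.7
grip_force: 0.0
```

Call:
{"fn": "servo_tool", "kwargs": {
  "plan": [
    [[0,0,-0.003,0,0.03],[0,0,0,0,0.0],[0,0,0,0,0.0],[0,0,0,0,0.0],[0,0,0,0,0.0],[0,0,0.001,0,0],[0,0,0.001,0,0],[0,0,0,0,0]]
  ]
}}

```text
time: 14.25
tool_pos: [523.5, 218.1, 195.3]
tcp_rot: [-179.9, 0.0, 91.3]
ft_force: [1.1, 0.7, -4.3]
finger_gap: 8.9
grip_force: 24.3
```

Call:
{"fn": "servo_tool", "kwargs": {
  "plan": [
    [[0.001,0,0,0,0.0],[0.001,0,0,0,0.0],[0.001,0,0,0,0],[0,0,0,0,0]]
  ]
}}

```text
time: 14.65
tool_pos: [526.9, 218.1, 195.8]
tcp_rot: [-180.0, 0.0, 91.3]
ft_force: [0.5, 0.3, -3.0]
finger_gap: 9.1
grip_force: 24.3
```

Call:
{"fn": "servo_tool", "kwargs": {
  "plan": [
    [[0,0,-0.0015,0,0.0],[-0.0005,0,-0.0015,0,0.0],[-0.0005,0,-0.001,0,0.0],[0,0,0,0,0]]
  ]
}}

```text
time: 15.05
tool_pos: [526.8, 218.4, 194.3]
tcp_rot: [179.8, -0.0, 91.3]
ft_force: [-4.8, -2.1, 10.7]
finger_gap: 8.7
grip_force: 25.5
```

Call:
{"fn": "servo_tool", "kwargs": {
  "plan": [
    [[-0.001,0,0,0,0.0],[-0.001,-0.0003,0,0,0.0],[0,0,0,0,0.0]]
  ]
}}

```text
time: 15.35
tool_pos: [525.9, 218.2, 194.4]
tcp_rot: [179.6, -0.1, 91.3]
ft_force: [4.0, -0.2, 5.0]
finger_gap: 8.9
grip_force: 25.2
```

```bash
python3 - <<'E'
from h import *
snap('side','s7.png');snap('top','t7.png')
for f in('side1','s3','s5','s6','s7'):print(f,holes('pics/%s.png'%f))
E
```

```text
side1 [(np.float64(272.5), np.float64(175.6), 404), (np.float64(265.4), np.float64(176.1), 343), (np.float64(251.5), np.float64(177.7), 263), (np.float64(282.6), np.float64(179.9), 110), (np.float64(274.3), np.float64(183.3), 345), (np.float64(267.3), np.float64(183.9), 345), (np.float64(252.8), np.float64(185.0), 326)]
s3 [(np.float64(265.6), np.float64(175.0), 445), (np.float64(272.3), np.float64(174.5), 552), (np.float64(251.5), np.float64(175.9), 252), (np.float64(257.5), np.float64(175.3), 54), (np.float64(282.9), np.float64(179.5), 108), (np.float64(274.5), np.float64(182.9), 348), (np.float64(267.5), np.float64(183.0), 340), (np.float64(253.1), np.float64(183.2), 292), (np.float64(260.3), np.float64(183.5), 202)]
s5 [(np.float64(264.6), np.float64(174.9), 452), (np.float64(271.4), np.float64(175.1), 375), (np.float64(250.5), np.float64(176.2), 231), (np.float64(281.8), np.float64(178.9), 71), (np.float64(273.5), np.float64(182.9), 343), (np.float64(266.3), np.float64(183.1), 335), (np.float64(252.5), np.float64(182.9), 152)]
s6 [(np.float64(265.1), np.float64(175.0), 390), (np.float64(271.8), np.float64(174.9), 424), (np.float64(250.8), np.float64(176.2), 228), (np.float64(280.5), np.float64(178.6), 27), (np.float64(282.6), np.float64(179.1), 108), (np.float64(266.7), np.float64(183.0), 306), (np.float64(273.6), np.float64(182.9), 310)]
s7 [(np.float64(272.3), np.float64(175.1), 425), (np.float64(282.3), np.float64(179.2), 145), (np.float64(274.2), np.float64(183.0), 297)]
```

Call:
{"fn": "servo_tool", "kwargs": {
  "plan": [
    [[0,0,0,0,0.03],[0,0,0,0,0.03],[0,0,0,0,0.03],[0,0,0.03,0,0.03],[0,0,0.02,0,0.03],[-0.02,-0.04,0,0,0.03],[-0.02,-0.045,0,0,0.03],[-0.02,-0.045,0,0,0.03],[-0.02,-0.03,0,0,0.03],[0,0,0,0,0.03]]
  ]
}}

```text
time: 16.45
tool_pos: [441.8, 55.1, 241.2]
tcp_rot: [-179.9, 0.1, 91.1]
ft_force: [0.1, 0.2, 0.5]
finger_gap: 29.9
grip_force: 0.0
```

```bash
python3 - <<'E'
from h import *
print(sense()['tool_pos'])
snap('side','s8.png');snap('top','t8.png')
for f in('side1','s3','s8'):print(f,[tuple(map(float,h)) for h in holes('pics/%s.png'%f)])
print([(n,match('pics/top1.png','pics/t8.png',q)) for n,q in dict(near=(212,228,215,238),far=(199,212,215,238),wing=(230,241,219,233),st=(240,255,211,250)).items()])
print([(n,match('pics/t3.png','pics/t8.png',q)) for n,q in dict(near=(212,228,215,238),far=(199,212,215,238)).items()])
E
```

```text
[441.7709012   55.10824022 241.19126901]
side1 [(272.5, 175.6, 404.0), (265.4, 176.1, 343.0), (251.5, 177.7, 263.0), (282.6, 179.9, 110.0), (274.3, 183.3, 345.0), (267.3, 183.9, 345.0), (252.8, 185.0, 326.0)]
s3 [(265.6, 175.0, 445.0), (272.3, 174.5, 552.0), (251.5, 175.9, 252.0), (257.5, 175.3, 54.0), (282.9, 179.5, 108.0), (274.5, 182.9, 348.0), (267.5, 183.0, 340.0), (253.1, 183.2, 292.0), (260.3, 183.5, 202.0)]
s8 [(265.7, 175.1, 430.0), (272.3, 174.9, 434.0), (257.2, 175.7, 25.0), (282.3, 179.1, 222.0), (274.4, 182.9, 333.0), (267.2, 183.1, 304.0), (253.0, 183.2, 268.0)]
[('near', (-0.125, -0.625, 0.939)), ('far', (0.0, -0.125, 0.869)), ('wing', (-0.125, 0.375, 0.875)), ('st', (0.0, 0.0, 0.991))]
[('near', (0.25, 0.125, 0.957)), ('far', (0.375, 0.25, 0.828))]
```

```bash
python3 - <<'E'
from h import *
def wing(f):
    g=cv2.imread(f)[228:244,214:238]; G=cv2.resize(g,None,fx=6,fy=6,interpolation=cv2.INTER_CUBIC).max(2)
    n,L,st,c=cv2.connectedComponentsWithStats((G<45).astype(np.uint8)); i=1+np.argmax(st[1:,4]); y,x=np.where(L==i)
    w,v=np.linalg.eigh(np.cov(np.c_[-y,-x].T)); d=v[:,1]; return c[i]/6+[214,228],np.degrees(np.arctan2(d[1],d[0])),st[i]
for f in('top1','t8'):print(f,wing('pics/%s.png'%f))
o=np.hstack([cv2.resize(cv2.imread('pics/%s.png'%f)[190:256,208:248],None,fx=8,fy=8,interpolation=cv2.INTER_LANCZOS4) for f in('top1','t8')])
o=np.clip(o.astype(float)*1.3,0,255).astype(np.uint8)
b=cv2.resize(cv2.imread('pics/s8.png')[165:205,230:252],None,fx=7,fy=7,interpolation=cv2.INTER_LANCZOS4)
O=np.zeros((528,800,3),np.uint8);O[:,:640]=o;O[:280,642:796]=b; cv2.imwrite('pics/c9.png',O)
E
```

```text
top1 (array([225.47556207, 236.27419355]), np.float64(55.96834003838399), array([  38,   25,   64,   48, 1364], dtype=int32))
t8 (array([225.36902465, 236.4528403 ]), np.float64(65.89171150198443), array([  36,   31,   62,   41, 1555], dtype=int32))
```

View pics/c9.png

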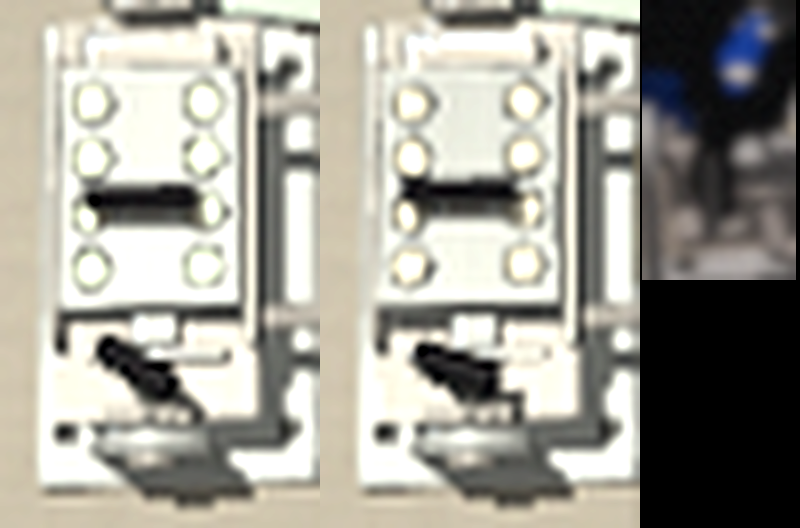

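Wing confirmed turned to about the open stop (image angle 66–70°), and the cassette's near end is still about 6 mm high with its underside roughly 2 mm too far in -x. I'll regrip and sweep +x under light downward pressure.

Call:
{"fn": "servo_tool", "kwargs": {
  "plan": [
    [[0.02,0.041,0,0,0.03],[0.02,0.041,0,0,0.03],[0.02,0.041,0,0,0.03],[0.02,0.04,0,0,0.03],[0.004,0,-0.01,0,0.03],[0,0,-0.02,0,0.03],[0,0,-0.014,0,0.03],[0,0,0,0,0.03],[0,0,0,0,0.03]]
  ]
}}

```text
time: 17.45
tool_pos: [527.5, 220.8, 197.6]
tcp_rot: [-179.9, 0.0, 91.3]
ft_force: [-0.5, -0.1, 1.6]
finger_gap: 30.1
grip_force: 0.0
```

Call:
{"fn": "servo_tool", "kwargs": {
  "plan": [
    [[-0.0015,-0.0026,-0.002,0,0.03],[0,0,0,0,0.03],[0,0,0,0,0],[0,0,0,0,0],[0,0,0,0,0],[0,0,0,0,0],[0.0005,0,0.0015,0,0],[0.0005,0,0,0,0],[0,0,0,0,0]]
  ],
  "force": 25
}}

```text
time: 18.35
tool_pos: [526.9, 218.2, 196.8]
tcp_rot: [-179.9, 0.0, 91.3]
ft_force: [-1.0, -0.4, -1.1]
finger_gap: 8.9
grip_force: 24.4
```

Call:
{"fn": "servo_tool", "kwargs": {
  "plan": [
    [[0.001,0,0,0,0],[0.001,0,0,0,0],[0,0,0,0,0]]
  ]
}}

```text
time: 18.65
tool_pos: [529.3, 218.2, 197.0]
tcp_rot: [-180.0, 0.0, 91.3]
ft_force: [-0.0, -0.9, -2.7]
finger_gap: 8.8
grip_force: 24.3
```

Call:
{"fn": "servo_tool", "kwargs": {
  "plan": [
    [[0.001,0,0,0,0],[0,0,0,0,0]]
  ]
}}

```text
time: 18.85
tool_pos: [530.1, 218.3, 197.3]
tcp_rot: [-180.0, -0.0, 91.3]
ft_force: [-1.6, 0.0, -2.8]
finger_gap: 8.8
grip_force: 24.5
```

Call:
{"fn": "servo_tool", "kwargs": {
  "plan": [
    [[0,0,-0.0015,0,0],[0,0,-0.0015,0,0],[0,0,0,0,0]]
  ]
}}

```text
time: 19.15
tool_pos: [528.7, 218.5, 195.0]
tcp_rot: [-179.8, 0.0, 91.3]
ft_force: [-15.3, -1.2, 10.9]
finger_gap: 9.1
grip_force: 25.9
```

```bash
python3 - <<'E'
from h import *
snap('side','s9.png')
print([tuple(map(float,h)) for h in holes('pics/s9.png')])
E
```

```text
[(273.2, 175.2, 357.0), (282.3, 178.8, 104.0), (275.0, 183.6, 157.0)]
```

Call:
{"fn": "servo_tool", "kwargs": {
  "plan": [
    [[-0.0007,0,-0.001,0,0],[0,0,0,0,0]]
  ]
}}

```text
time: 19.4
tool_pos: [528.1, 218.6, 194.1]
tcp_rot: [-179.8, 0.0, 91.3]
ft_force: [-14.8, -0.3, 11.0]
finger_gap: 9.1
grip_force: 25.9
```

Call:
{"fn": "servo_tool", "kwargs": {
  "plan": [
    [[-0.0007,0,-0.001,0,0],[0,0,0,0,0]]
  ]
}}

```text
time: 19.6
tool_pos: [527.3, 218.5, 193.1]
tcp_rot: [-179.8, 0.0, 91.3]
ft_force: [-15.8, -1.3, 10.9]
finger_gap: 8.8
grip_force: 26.0
```

Call:
{"fn": "servo_tool", "kwargs": {
  "plan": [
    [[-0.0012,0,-0.001,0,0],[0,0,0,0,0]]
  ]
}}

```text
time: 19.8
tool_pos: [526.6, 218.5, 192.3]
tcp_rot: [-179.9, 0.0, 91.3]
ft_force: [-13.0, -0.8, 10.0]
finger_gap: 8.8
grip_force: 25.9
```

Call:
{"fn": "servo_tool", "kwargs": {
  "plan": [
    [[-0.0008,0,-0.001,0,0],[0,0,0,0,0]]
  ]
}}

```text
time: 20.0
tool_pos: [526.3, 218.5, 192.0]
tcp_rot: [-179.9, -0.0, 91.3]
ft_force: [-11.6, -2.5, 12.7]
finger_gap: 9.3
grip_force: 26.1
```

```bash
python3 - <<'E'
from h import *
snap('side','s10.png')
print([tuple(map(float,h)) for h in holes('pics/s10.png')])
for A in ('s4','s7','s9'):print(A,[match('pics/%s.png'%A,'pics/s10.png',q) for q in((178,189,246,262),(172,184,266,278))])
E
```

```text
[(272.6, 175.3, 477.0), (280.8, 178.6, 39.0), (282.8, 179.7, 79.0), (274.6, 183.7, 199.0)]
s4 [(1.25, 1.25, 0.889), (0.75, 0.0, 0.973)]
s7 [(0.5, 1.0, 0.879), (0.125, 0.25, 0.948)]
s9 [(-0.375, 0.875, 0.927), (-0.375, 0.0, 0.984)]
```

The near end has come down about 4 mm, so the wedging explanation was right. I'll continue.

Call:
{"fn": "servo_tool", "kwargs": {
  "plan": [
    [[-0.001,0,-0.0005,0,0],[0,0,0,0,0]]
  ]
}}

```text
time: 20.25
tool_pos: [526.1, 218.5, 192.0]
tcp_rot: [179.9, -0.0, 91.3]
ft_force: [-9.4, -1.6, 11.9]
finger_gap: 8.9
grip_force: 26.1
```

Call:
{"fn": "servo_tool", "kwargs": {
  "plan": [
    [[-0.001,0,-0.0005,0,0],[0,0,0,0,0]]
  ]
}}

```text
time: 20.45
tool_pos: [525.9, 218.5, 192.0]
tcp_rot: [179.8, -0.0, 91.3]
ft_force: [-5.5, -2.1, 10.9]
finger_gap: 9.0
grip_force: 26.0
```

Call:
{"fn": "servo_tool", "kwargs": {
  "plan": [
    [[-0.001,0,-0.0005,0,0],[0,0,0,0,0]]
  ]
}}

```text
time: 20.65
tool_pos: [525.8, 218.4, 192.0]
tcp_rot: [179.7, -0.0, 91.3]
ft_force: [-1.6, -2.8, 11.1]
finger_gap: 9.0
grip_force: 25.9
```

Call:
{"fn": "servo_tool", "kwargs": {
  "plan": [
    [[0,0,0.001,0,0],[0,0,0,0,0.03],[0,0,0,0,0.03],[0,0,0,0,0.03],[0,0,0.03,0,0.03],[0,0,0.02,0,0.03],[-0.02,-0.045,0,0,0.03],[-0.02,-0.045,0,0,0.03],[-0.02,-0.045,0,0,0.03],[-0.02,-0.02,0,0,0.03]]
  ]
}}

```text
time: 21.65
tool_pos: [442.8, 60.7, 239.5]
tcp_rot: [-180.0, 0.1, 91.2]
ft_force: [-0.0, -0.2, -0.1]
finger_gap: 29.9
grip_force: 0.0
```

```bash
python3 - <<'E'
from h import *
print(sense()['tool_pos'])
snap('side','s11.png');snap('top','t11.png')
for f in('side1','s11'):print(f,[tuple(map(float,h)) for h in holes('pics/%s.png'%f)])
print([(n,match('pics/top1.png','pics/t11.png',q)) for n,q in dict(near=(212,228,215,238),far=(199,212,215,238),st=(240,255,211,250)).items()])
E
```

```text
[442.81622757  60.7350421  239.45115004]
side1 [(272.5, 175.6, 404.0), (265.4, 176.1, 343.0), (251.5, 177.7, 263.0), (282.6, 179.9, 110.0), (274.3, 183.3, 345.0), (267.3, 183.9, 345.0), (252.8, 185.0, 326.0)]
s11 [(272.8, 175.3, 495.0), (265.6, 176.0, 399.0), (282.3, 178.5, 110.0), (281.2, 180.4, 28.0), (274.5, 183.3, 284.0), (267.5, 183.9, 345.0), (282.2, 183.5, 38.0), (253.2, 185.0, 344.0)]
[('near', (0.0, -0.25, 0.96)), ('far', (0.0, -0.25, 0.859)), ('st', (0.0, 0.0, 0.959))]
```

Seated again: the hole rows match the start within 0.1 px. Now I turn the latch home.

Call:
{"fn": "servo_tool", "kwargs": {
  "plan": [
    [[0.005,0.04,0,-7,0.025],[0.005,0.04,0,-7,0.025],[0.005,0.04,0,-7,0.025],[0.006,0.037,0,0,0.025],[0,0,0,0,0.025],[0,0,0,0,0.025],[0,0,-0.015,0,0.025],[0,0,0,0,0.025]]
  ],
  "force": 30
}}

```text
time: 22.55
tool_pos: [463.8, 219.0, 222.0]
tcp_rot: [-179.8, 0.2, 70.2]
ft_force: [-0.1, -0.8, -1.4]
finger_gap: 24.9
grip_force: 0.0
```

Call:
{"fn": "servo_tool", "kwargs": {
  "plan": [
    [[0,-0.0012,-0.012,0,0.025],[0,0,-0.011,0,0.025],[0,0,0,0,0.025],[0,0,0,0,0],[0,0,0,0,0],[0,0,0,0,0],[0,0,0,0,0]]
  ]
}}

```text
time: 23.25
tool_pos: [464.8, 218.9, 201.6]
tcp_rot: [-180.0, 0.0, 70.3]
ft_force: [-0.1, -1.0, -4.6]
finger_gap: 9.2
grip_force: 32.3
```

Call:
{"fn": "servo_tool", "kwargs": {
  "plan": [
    [[0,0,0,-7,0],[0,0,0,-7,0],[0,0,0,-7,0],[0,0,0,-7,0],[0,0,0,-7,0],[0,0,0,-7,0],[0,0,0,-7,0],[0,0,0,-7,0],[0,0,0,0,0]]
  ]
}}

```text
time: 24.15
tool_pos: [465.7, 217.8, 201.7]
tcp_rot: [179.8, -0.1, 14.0]
ft_force: [4.2, -6.9, -8.5]
finger_gap: 8.8
grip_force: 32.2
```

Call:
{"fn": "servo_tool", "kwargs": {
  "plan": [
    [[0,0,0,-5,0],[0,0,0,-5,0],[0,0,0,-3,0],[0,0,0,-3,0],[0,0,0,0,0]]
  ]
}}

```text
time: 24.65
tool_pos: [465.7, 217.6, 201.7]
tcp_rot: [179.8, -0.1, -1.8]
ft_force: [5.5, -8.6, -7.4]
finger_gap: 9.4
grip_force: 41.5
```

```bash
python3 -c "
from h import *
s=sense();print(s['tcp_rot'],s['wrist_torque'],s['joint_pos'],s['joint_efforts'][5])"
```

```text
[ 1.79828349e+02 -9.79459829e-02 -1.78953055e+00] [-1.54591217 -0.99636884  0.82649298] [ 19.44290019  -1.67966165 105.6225205   -0.20143028  76.0280909
 111.28116251] 1.7053083702921867
```

It reached the stop (yaw -1.8°, wrist torque 0.8 N m). Releasing, then going to the tab for the second tug.

Call:
{"fn": "servo_tool", "kwargs": {
  "plan": [
    [[0,0,0,2,0],[0,0,0,0,0.025],[0,0,0,0,0.025],[0,0,0.025,0,0.025],[-0.02,-0.04,0.015,8,0.03],[-0.02,-0.045,0,8,0.03],[0,-0.045,0,8,0.03],[0,-0.03,0,8,0.03],[0,0,0,8,0.03],[0,0,0,8,0.03]]
  ]
}}

```text
time: 25.65
tool_pos: [426.0, 63.3, 242.9]
tcp_rot: [179.9, -0.1, 47.6]
ft_force: [-0.0, -0.4, 0.3]
finger_gap: 29.9
grip_force: 0.0
```

```bash
python3 - <<'E'
from h import *
print(sense()['tool_pos'],sense()['tcp_rot'])
snap('top','t12.png');snap('side','s12.png')
def wing(f):
    g=cv2.imread(f)[226:246,214:238]; G=cv2.resize(g,None,fx=6,fy=6,interpolation=cv2.INTER_CUBIC).max(2)
    n,L,st,c=cv2.connectedComponentsWithStats((G<45).astype(np.uint8)); i=1+np.argmax(st[1:,4]); y,x=np.where(L==i)
    w,v=np.linalg.eigh(np.cov(np.c_[-y,-x].T)); d=v[:,1]; return c[i]/6+[214,226],np.degrees(np.arctan2(d[1],d[0])),st[i]
print(wing('pics/t12.png'))
print([tuple(map(float,h)) for h in holes('pics/s12.png')])
E
```

```text
[426.01752274  63.28786044 242.94075627] [ 1.79935865e+02 -1.09653588e-01  4.75796823e+01]
(array([226.09282489, 236.12184312]), np.float64(-169.55902230773253), array([  56,   21,   40,   80, 1993], dtype=int32))
[(272.5, 175.3, 507.0), (265.6, 175.8, 443.0), (251.8, 177.8, 240.0), (257.4, 177.2, 28.0), (282.1, 179.5, 361.0), (274.7, 183.3, 289.0), (267.6, 184.0, 369.0), (253.1, 185.0, 312.0)]
```

Call:
{"fn": "servo_tool", "kwargs": {
  "plan": [
    [[0.02,0.035,0,7.2,0.03],[0.02,0.035,0,7.2,0.03],[0.02,0.035,0,7.2,0.03],[0.02,0.035,0,7.2,0.03],[0.019,0.015,0,7.2,0.03],[0,0,0,7.2,0.03],[0,0,-0.02,0,0.03],[0,0,-0.01,0,0.03],[0,0,0,0,0.03],[0,0,0,0,0.03]]
  ],
  "force": 60
}}

```text
time: 26.75
tool_pos: [524.4, 219.0, 212.0]
tcp_rot: [-180.0, 0.0, 90.5]
ft_force: [0.2, -0.5, 0.8]
finger_gap: 30.0
grip_force: 0.0
```

Call:
{"fn": "servo_tool", "kwargs": {
  "plan": [
    [[0.0005,-0.0008,-0.01,0.8,0.03],[0,0,-0.01,0,0.03],[0,0,0,0,0.03],[0,0,0,0,0],[0,0,0,0,0],[0,0,0,0,0],[0,0,0,0,0]]
  ]
}}

```text
time: 27.45
tool_pos: [525.0, 218.2, 191.9]
tcp_rot: [-180.0, 0.0, 91.4]
ft_force: [-0.5, 0.6, -2.2]
finger_gap: 7.9
grip_force: 58.4
```

Call:
{"fn": "servo_tool", "kwargs": {
  "plan": [
    [[0,0,0.001,0,0],[0,0,0.001,0,0],[0,0,0,0,0]]
  ]
}}

```text
time: 27.75
tool_pos: [524.8, 218.1, 193.6]
tcp_rot: [-179.9, 0.0, 91.4]
ft_force: [-0.4, -0.7, -4.4]
finger_gap: 7.1
grip_force: 58.6
```

Call:
{"fn": "servo_tool", "kwargs": {
  "plan": [
    [[0,0,0.001,0,0],[0,0,0.001,0,0],[0,0,0,0,0]]
  ]
}}

```text
time: 28.05
tool_pos: [524.0, 218.0, 194.8]
tcp_rot: [-179.8, 0.0, 91.4]
ft_force: [-4.3, 0.2, -10.9]
finger_gap: 7.6
grip_force: 58.3
```

Call:
{"fn": "servo_tool", "kwargs": {
  "plan": [
    [[0,0,0.001,0,0],[0,0,0,0,0],[0,0,0,0,0],[0,0,0,0,0]]
  ]
}}

```text
time: 28.45
tool_pos: [523.9, 218.0, 195.2]
tcp_rot: [-179.8, 0.0, 91.4]
ft_force: [-5.2, 0.9, -24.1]
finger_gap: 7.5
grip_force: 57.9
```

Held: 24 N with the tab stopped hard at 3.3 mm. Lowering it back and releasing.

Call:
{"fn": "servo_tool", "kwargs": {
  "plan": [
    [[0.001,0,-0.002,0,0],[0,0,-0.0015,0,0],[0,0,-0.0015,0,0],[0,0,0,0,0],[0,0,0,0,0.03],[0,0,0,0,0.03],[0,0,0,0,0.03],[0,0,0,0,0.03]]
  ]
}}

```text
time: 29.25
tool_pos: [527.4, 218.4, 193.8]
tcp_rot: [179.8, -0.1, 91.4]
ft_force: [-0.2, 0.5, 0.1]
finger_gap: 29.5
grip_force: 0.0
```

Call:
{"fn": "servo_tool", "kwargs": {
  "plan": [
    [[0,0,0.03,0,0.03],[0,0,0.03,0,0.03],[0,-0.04,0.02,-7.5,0.05],[0,-0.045,0,-7.5,0.05],[0,-0.045,0,-7.5,0.05],[0,-0.05,0,-7.5,0.05],[0,-0.04,0,-7.5,0.05],[0,0,0,-7.5,0.05],[0,0,0,-7.5,0.05],[0,0,0,-7.5,0.05]]
  ]
}}

```text
time: 30.25
tool_pos: [526.5, -2.6, 272.7]
tcp_rot: [179.9, -0.1, 31.0]
ft_force: [0.7, -0.3, 0.3]
finger_gap: 49.9
grip_force: 0.0
```

```bash
python3 - <<'E'
from h import *
print(sense()['tool_pos'],sense()['tcp_rot'])
snap('top','t13.png');snap('side','s13.png')
print([tuple(map(float,h)) for h in holes('pics/s13.png')])
for a,b in(('side1','s13'),):print(match('pics/side1.png','pics/s13.png',(192,204,246,280)))
t=np.load('pics/t13.png.npz');g=cv2.imread('pics/t13.png',0)
# bar column profile at several rows (bar runs along image rows ~205..226)
for r in(208,214,220):print(r,g[r,248:262])
print(at_z(t,255.3,214,100),proj(t,(526.7,133.2,100)))
E
```

```text
[526.50637571  -2.62648176 272.68612365] [ 1.79943169e+02 -7.14006281e-02  3.10102004e+01]
[(251.7, 177.8, 232.0), (274.4, 183.0, 87.0), (267.2, 183.9, 250.0), (253.3, 185.0, 346.0)]
(0.375, -0.25, 0.491)
208 [163 160 160 160 159 151 142 174 131 125 158 152 151 151]
214 [153 154 154 155 155 145 136 174 131  99  56  58 105 186]
220 [152 153 153 153 154 146 126 148 136 103  56  57 104 186]
[530.52737908 132.29404455 100.        ] (np.float64(254.98211890845914), np.float64(215.274496768277))
```

The cassette is seated (holes at rows 185.0 and 183.9). Now to the cradle bar at about (526,133,100).

Call:
{"fn": "servo_tool", "kwargs": {
  "plan": [
    [[0,0.034,-0.018,-7.5,0.03],[0,0.034,-0.018,-7.5,0.03],[0,0.034,-0.018,-7.5,0.03],[0,0.034,-0.018,-7.5,0.03],[0,0,0,0,0.03],[0,0,0,0,0.03]]
  ],
  "force": 30
}}

```text
time: 30.95
tool_pos: [525.9, 134.9, 199.7]
tcp_rot: [180.0, 0.0, 1.8]
ft_force: [-0.3, -0.5, 0.2]
finger_gap: 30.1
grip_force: 0.0
```

```bash
python3 - <<'E'
from h import *
st=sense();print(st['tool_pos'],st['tcp_rot'])
E
```

```text
[525.86294018 134.85040108 199.70946965] [1.79972166e+02 3.27073688e-02 1.78418123e+00]
```

Call:
{"fn": "servo_tool", "kwargs": {
  "plan": [
    [[0,-0.0018,-0.015,-0.5,0.03],[0,0,-0.015,0,0.03],[0,0,-0.015,0,0.03],[0,0,0,0,0.03],[0,0,0,0,0],[0,0,0,0,0],[0,0,0,0,0],[0,0,0,0,0],[0,0,0,0,0]]
  ]
}}

```text
time: 31.85
tool_pos: [526.0, 132.6, 155.1]
tcp_rot: [-180.0, 0.0, 0.9]
ft_force: [-2.7, 2.4, -2.1]
finger_gap: 8.7
grip_force: 29.3
```

Call:
{"fn": "servo_tool", "kwargs": {
  "plan": [
    [[0,0.0005,0.0089,0,0],[0,0.0014,0.0088,0,0],[0,0.0023,0.0086,0,0],[0,0.0032,0.0083,0,0],[-0.0003,0.004,0.0079,0,0]]
  ]
}}

```text
time: 32.35
tool_pos: [525.8, 143.8, 198.1]
tcp_rot: [180.0, -0.0, 0.9]
ft_force: [2.4, 2.9, -7.7]
finger_gap: 8.5
grip_force: 29.0
```

Call:
{"fn": "servo_tool", "kwargs": {
  "plan": [
    [[0,0.0048,0.0075,0,0],[-0.0002,0.0056,0.0069,0,0],[-0.0002,0.0063,0.0063,0,0],[-0.0002,0.0069,0.0056,0,0],[-0.0002,0.0075,0.0048,0,0],[-0.0002,0.0079,0.004,0,0],[-0.0002,0.0083,0.0032,0,0],[-0.0002,0.0086,0.0023,0,0],[-0.0002,0.0088,0.0014,0,0],[-0.0002,0.0089,0.0005,0,0]]
  ]
}}

```text
time: 33.35
tool_pos: [525.1, 217.2, 242.5]
tcp_rot: [179.9, -0.2, 0.9]
ft_force: [-0.5, -5.6, 4.3]
finger_gap: 8.8
grip_force: 31.4
```

Halfway with small forces; continuing down the far side.

Call:
{"fn": "servo_tool", "kwargs": {
  "plan": [
    [[-0.0002,0.0089,-0.0005,0,0],[-0.0002,0.0088,-0.0014,0,0],[-0.0002,0.0086,-0.0023,0,0],[-0.0002,0.0083,-0.0032,0,0],[-0.0002,0.0079,-0.004,0,0],[-0.0002,0.0075,-0.0048,0,0],[-0.0002,0.0069,-0.0056,0,0],[-0.0002,0.0063,-0.0063,0,0],[-0.0002,0.0056,-0.0069,0,0],[0,0.0048,-0.0075,0,0]]
  ]
}}

```text
time: 34.35
tool_pos: [523.2, 291.6, 198.0]
tcp_rot: [-180.0, -0.2, 0.9]
ft_force: [5.6, -4.4, 2.4]
finger_gap: 8.6
grip_force: 32.1
```

Call:
{"fn": "servo_tool", "kwargs": {
  "plan": [
    [[0,0.004,-0.0079,0,0],[0,0.0032,-0.0083,0,0],[0,0.0023,-0.0086,0,0],[0,0.0014,-0.0088,0,0],[0,0.0005,-0.0089,0,0],[0,0,0,0,0]]
  ]
}}

```text
time: 34.95
tool_pos: [522.7, 302.6, 154.4]
tcp_rot: [-180.0, -0.1, 0.9]
ft_force: [6.8, -1.5, -2.0]
finger_gap: 8.5
grip_force: 32.9
```

Call:
{"fn": "servo_tool", "kwargs": {
  "plan": [
    [[0,0,-0.001,0,0],[0,0,-0.001,0,0],[0,0,0,0,0],[0,0,0,0,0]]
  ]
}}

```text
time: 35.35
tool_pos: [522.7, 302.7, 154.2]
tcp_rot: [-180.0, -0.1, 0.9]
ft_force: [0.4, -5.1, 11.5]
finger_gap: 8.5
grip_force: 34.2
```

At the stop (11 N with no further movement). Releasing and retreating upward.

Call:
{"fn": "servo_tool", "kwargs": {
  "plan": [
    [[0,0,0,0,0.03],[0,0,0,0,0.03],[0,0,0,0,0.03],[0,0,0.015,0,0.03],[0,0,0.025,0,0.03],[0,0,0.03,0,0.03],[-0.02,-0.01,0.04,0,0.03],[-0.03,-0.04,0.04,0,0.03],[-0.03,-0.045,0.02,0,0.03],[-0.02,-0.045,0,0,0.03]]
  ]
}}

```text
time: 36.35
tool_pos: [432.6, 177.2, 316.2]
tcp_rot: [-179.9, -0.4, 1.0]
ft_force: [0.5, -1.2, 2.1]
finger_gap: 29.8
grip_force: 0.0
```

Call:
{"fn": "servo_tool", "kwargs": {
  "plan": [
    [[-0.01,-0.05,0,0,0.03],[0,-0.05,0,0,0.03],[0,-0.05,0,0,0.03],[0,0,0,0,0.03],[0,0,0,0,0.03]]
  ]
}}

```text
time: 36.85
tool_pos: [423.0, 27.1, 312.5]
tcp_rot: [-180.0, -0.1, 0.7]
ft_force: [-0.4, 0.4, 0.1]
finger_gap: 30.4
grip_force: 0.0
```

```bash
python3 - <<'E'
from h import *
print(sense()['tool_pos'])
s=snap('top','t20.png')
g=s['frame'].max(2); print('bar end px',proj(s,(522.7,302.7,100)))
for r in(210,215,220):print(g[r,192:212], g[r,250:260])
d=cv2.imread('pics/top1.png').astype(int)-s['frame'].astype(int)
for n,(u,v) in dict(dropper=(161,188),spacer=(362,240),timer=(396,247),blue=(168,234),drop2=(165,107)).items():print(n,np.abs(d[v-10:v+10,u-10:u+10]).mean())
S=snap('side','s20.png'); snap('side','s21.png'); print(np.abs(cv2.imread('pics/s20.png').astype(int)-cv2.imread('pics/s21.png')).mean())
T=np.load('pics/t20.png.npz')
E
```

```text
[422.97787731  27.0639552  312.51762299]
bar end px (np.float64(197.40316195626158), np.float64(216.69577488130741))
[162 162 165 157 134 152 148 124 164 162 161 162 162 167 161 132 136 138
 135 131] [157 159 160 159 160 158 158 157 158 155]
[163 164 166 159 132 151 141 122 165 163 162 166 154  53  57 100 172 162
 160 157] [160 160 160 159 157 157 160 158 163 185]
[163 163 163 154 143 172 134 112 166 160 161 168 156  55  58 101 174 165
 162 159] [160 160 161 160 159 158 158 155 166 193]
dropper 0.7825
spacer 0.465
timer 0.43666666666666665
blue 0.5291666666666667
drop2 0.7208333333333333
1.1020238095238095
```

```bash
python3 -c "
from bench import r
print(r.hand_in())"
```

```text
the job is handed in; nothing more can be done
None
```

I handed the job in at about 37 s: after being reseated and latched home, the cassette held a 24 N tug, and the cradle is turned over to its stop and released, bystanders unmoved. That it still hangs in its seat I infer from the tug and low forces; I took no close look after the turn.

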